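# Tuck the heel jig's hold-down strap under its lip

### The arm

A 7-joint arm with a two-finger parallel gripper is mounted at the origin on a cart in front of the work surface, level with it; the furniture and walls round the work are solid. World frame = base frame: x ahead of the robot, y to its left, z up, the work surface at z = 0. Lengths are in m, angles in degrees, forces in N, time in s.
With the tool pointing down it reaches from about 0.425 to 0.875 m from the base axis. Payload 4.7 kg.
Tool frame: the origin (TCP) lies at the very end of the fingers, on their centre line; the grasp point (between the pads) lies 19 mm behind it; z points along the fingers, y is the line along which they close (so a half turn about z gives the same grasp; the last joint's range is limited). The gripper opens to 87 mm and grips with 3 to 60 N. Pads are 19 mm wide; open, the fingers measure 117 mm over their backs; the gripper's body (75 mm by 190 mm) begins 51 mm behind the grasp point.
Start: joints at [0.808, 18.392, -4.016, 83.108, 1.295, 78.541, -3.26], TCP at [0.65, -0, 0.199] pointing down, gripper open.
Joint ranges: [-163.93, 163.93], [-17.29, 119.83], [-79.2, 71.16], [3.27, 140.29], [-89.18, 269.18], [5.43, 117.66], [-154.24, 154.24]. Speed limits (degrees/s): [147.25, 147.25, 180, 180, 180, 180, 180].

### API

Orientations are given as [roll, pitch, yaw] about the fixed x, y, z axes, in that order (R = Rz(yaw) Ry(pitch) Rx(roll)).
In Python, from cell import get_obs, eyes, env gives the robot as it stands.
- The arm moves only by the tool servo_tool, never from a script. Its argument "series" is a list that holds one entry, the list of rows, each a list of 7 numbers: the shift along the tool's x, y, z in units of 300 mm (1.0 is 300 mm), then the turn, a rotation vector about the tool's x, y, z in units of pi rad (1.0 is pi rad), then the opening, from 0 (shut) to 1 (fully open). In form: [[[tx, ty, tz, wx, wy, wz, gripper], ...]]. A call has 1 to 12 rows; each row is the pose to reach, as a shift and turn from the pose commanded when the call began, along the tool's axes at that moment, turning the shorter way round; what a row does not reach only later rows make up. A row lasts 1/12 s, in which the tool goes at most 41.7 mm and 7.16 degrees, less where a joint would pass 70% of its speed; a pose out of reach is approached as far as the arm can. A call with a number of a shift or a turn outside -1 to 1 is refused whole. A call with a gripper value outside its range is refused whole. The fingers move at their own pace and stop on an object; "grip_force" is the grip in N (left out, the last holds). Time passes only in rows, so rows that repeat a pose let the fingers close. It gives the time, the measured TCP pose, the force, the opening and the grip force at its end, in the units of the state.
- get_obs(): the state, without advancing time (a new reading comes with each control period).
- eyes.read_camera(name): name is "scene" or "side" or "wrist"; returns a dict with "frame" (480x640x3 uint8, red, green, blue), "depth" (480x640 float32, m along the optical axis (not along the pixel's ray), 0 where there is no reading), "fx", "fy", "cx", "cy" (pixels), "distortion" ([k1, k2, p1, p2, k3] as OpenCV has them; the pictures are not rectified), "origin" and "rotation" of the camera in the world; the wrist camera has in their place "mount" (4x4, takes a point from camera to tool coordinates, whose origin is the TCP and whose axes are the flange's). Camera axes: x right, y down, z forward; pixel columns grow to the right and rows downward; lengths in m; the calibration is good to about 2 mm. A picture is of the moment at which its call begins: read the wrist's pose just before it.
- env.sign_off(): hands the job in; it is judged then, once.
The state is a dict: "time_s": time; "qpos": joint angles; "joint_velocities": joint speeds; "effort": joint torques, N m; "tool_pos": TCP position; "tool_rot": TCP orientation; "force": force on the tool from outside, world axes, zero at the start; "wrist_torque": the same for the moment, N m; "grip_width": finger opening in m; "grasp_force": force on a finger pad.
Only numpy, scipy, OpenCV 4.12 (cv2) and the standard library are available. Lean on these libraries where they do the work, as an engineer would, in place of code of your own. Each camera call takes 0.05 s, during which the arm holds its last target. There are 200 camera calls.

### The job

Close the blue heel jig: with the fingertips, push the upright bright metal strap over until it lies flat across the black heel blank, then, keeping it pressed down, push it along by its rib as far as it goes, so that its nose is tucked beneath the yellow lip and stays down when you let go. Leave the heel blank lying in its nest and do not disturb the spare heel, the bobbin and the bolt beside the jig.

Things in the scene. Friction and masses are not known exactly. Their poses are not given: they have to be found in the camera images.
- jig: heel jig fixed to the table: blue base plate 215 x 110 x 8 mm, origin on the table under its middle, z up. Its +x runs from the strap's hinge (two dark steel cheeks, 61 mm over both, 38 mm high, x = -99 to -53 mm) to the yellow lip. A low nest (14 mm high) in the middle holds the heel blank.
- jig_hinge (a point): fixed point on the jig: the strap's hinge pin with the pin at the near end of its slots (joint strap_slide = 0); at x = -85 mm, y = 0, z = 30 mm in the jig's frame. The pin lies along the jig's y.
- lip_edge (a point): fixed point: middle of the yellow lip's front lower edge, at x = 70 mm, y = 0, z = 35.5 mm in the jig's frame. The lip is 56 mm wide, overhangs from x = 69 mm to its post at x = 88 mm, underside 35.5 mm and top 41.5 mm above the table.
- strap (a joint): angle of the aluminium strap, rad: 0 = flat toward the lip (stop; top 32 mm above the table), 1.57 = upright, up to 1.9 = leaning back. A weak spring and friction hold it near upright at the start (1.15 to 1.7). Fold it by pushing its outer face (away from the lip when upright, on top when flat). Held flat it needs about 2 N at the finger pad; let go untucked it springs half open.
- strap_slide (a joint): travel of the hinge pin in its slots toward the lip, 0 to 0.018 m, stiff (4 N friction, no spring); starts at 0 to 0.002. At 0 the flat strap's nose is 4 mm short of the lip's edge; at 0.018 it lies 14 mm beneath the lip with 3.5 mm of play above it. Strap and lip collide, so the strap must be flat before it is slid.
- finger_pad (a point): middle of the red finger pad (22 x 44 mm) on the strap's outer face, 104.5 mm from the pin; it moves with the strap. Just beyond it, 118 to 123 mm from the pin, a rib 8.5 mm high across the strap stands up from the outer face: push against it toward the lip to slide the strap.
- strap_nose (a point): middle of the strap's free end, 150 mm from the pin; the strap is 4 mm thick (the pin at mid-thickness) and 44 mm wide
- heel: black D-shaped rubber heel blank, 64 x 60 x 18 mm, lying loose in the jig's nest on the base plate; origin under its middle
- spare_heel: black D-shaped rubber heel blank, 64 x 60 x 16 mm, lying on the table on the jig's +y side; bystander, origin under its middle
- bobbin: standing bobbin of black thread with wooden ends, 38 mm diameter, 50 mm high; bystander, origin under its middle
- bolt: steel hex bolt lying on the table, 58 mm long, 19 mm high; bystander
There are look-alikes about, which are no part of the job. Leave any red look-alike of the heel alone. There is more than one size of the jig; the job needs the larger.

How it is judged (in metres and radians):
On the way:
1. the strap is folded down flat (value of joint strap below 0.06 rad), for 0.1 s.
At the end, for the whole second after the job is handed in: strap flat (within 0.06 rad), at rest, its pin slid over 12 mm so that the nose stays beneath the lip; heel blank in its nest (within about 10 mm sideways, 5 mm in height); spare heel, bobbin and bolt within 25 mm of where they stood (value of joint strap below 0.06 rad and value of joint strap_slide above 0.012 m and velocity of joint strap between -0.05 and 0.05 rad/s and z of heel in the frame of jig below 0.013 m and horizontal distance between heel and jig below 0.022 m and distance of each of spare_heel, bobbin, bolt from where it was at the start of the episode below 0.025 m); the robot touches nothing.
It fails at once if the heel blank is lifted out of its nest (z of heel in the frame of jig above 0.02 m).
It fails at once if the spare heel is moved or lifted (distance of spare_heel from where it was at the start of the episode above 0.025 m).
It fails at once if the bobbin is moved or lifted (distance of bobbin from where it was at the start of the episode above 0.025 m).
It fails at once if the bolt is moved or lifted (distance of bolt from where it was at the start of the episode above 0.025 m).
It also fails if it takes over 35 s, if anything falls off the work surface, if the arm or the gripper's body presses on something with over 40 N, if the wrist force passes 120 N, or if a joint passes its speed limit or range.

## Working session

There is one attempt and no reset: what is moved stays moved. The work goes in short steps, Python scripts to look and compute and a tool call to move; the robot and the scene stay as the last step left them, time stands still between calls to the robot, and variables do not carry over. Pictures are saved under pics/ and viewed, at most 10 in all, crops included, and the job is handed in when it is done.

Besides the shell and the picture viewer there is one more tool, called after "Request:" as a command line: name --argument value ..., lists and objects as JSON in quotes. servo_tool: Moves the arm, as the interface text tells. Shifts and turns lie within -1 to 1; 1 stands for 300 mm of shift or pi rad of turn. Its arguments: {"type":"object","properties":{"series":{"type":"array"},"grip_force":{"type":"number"}},"required":["series"]}

```bash
ls; mkdir -p pics; cat > h.py <<'E'
import numpy as np,cv2
from cell import get_obs,eyes,env
def cam(n):
    s=get_obs(); c=eyes.read_camera(n)
    if 'mount' in c: c['s']=s
    return c
def pts(c):
    h,w=c['depth'].shape
    K=np.array([[c['fx'],0,c['cx']],[0,c['fy'],c['cy']],[0,0,1.]])
    u,v=np.meshgrid(np.arange(w),np.arange(h))
    n=cv2.undistortPoints(np.stack([u,v],-1).reshape(-1,1,2).astype(float),K,np.array(c['distortion'],float)).reshape(h,w,2)
    P=np.dstack([n,np.ones((h,w))])*c['depth'][...,None]
    return P@np.array(c['rotation']).T+np.array(c['origin'])
E
python3 - <<'E'
from h import *
a=cam('scene');b=cam('side')
for n,c in(('scene',a),('side',b)):
    cv2.imwrite(f'pics/{n}0.png',c['frame'][:,:,::-1]); P=pts(c)
    np.savez(f'{n}0.npz',P=P,f=c['frame'],d=c['depth'])
    print(n,c['origin'],c['rotation'])
print(get_obs())
E
```

```text
picsTraceback (most recent call last):
  File "<stdin>", line 4, in <module>
  File "h.py", line 13, in pts
    return P@np.array(c['rotation']).T+np.array(c['origin'])
           ~~~~~~~~~~~~~~~~~~~~~~~~~~~^~~~~~~~~~~~~~~~~~~~~~
ValueError: operands could not be broadcast together with shapes (480,640) (3,)
```

```bash
sed -i "s/P@np.array(c\['rotation'\]).T/P@Rot.from_euler('xyz',c['rotation'],degrees=True).as_matrix().T/; 1a from scipy.spatial.transform import Rotation as Rot" h.py
python3 - <<'E'
from h import *
a=cam('scene');b=cam('side')
for n,c in(('scene',a),('side',b)):
    cv2.imwrite(f'pics/{n}0.png',c['frame'][:,:,::-1]); P=pts(c)
    np.savez(f'{n}0.npz',P=P,f=c['frame'],d=c['depth'])
    print(n,c['origin'],c['rotation'],np.median(P[300:,:,2]))
print(get_obs())
E
```

```text
scene [ 0.07023481 -0.34667916  0.53433628] [-125.79282972    1.16704231  -51.06451296] -0.0006408920724371714
side [0.12434106 0.82593463 0.70349737] [-127.26068467    0.9981247  -146.5313941 ] -0.014477809957507304
{'time_s': 0.2, 'qpos': array([ 0.80703101, 18.42241299, -4.0183479 , 83.15011484,  1.29605286,
       78.54022044, -3.26162454]), 'joint_velocities': array([ 0.01118669, -0.10962672,  0.03804524, -0.26318488,  0.03894509,
        0.05516947, -0.05640322]), 'effort': array([ 1.01846192e-03, -4.91166151e+01, -4.03198237e-01, -3.12498772e+01,
       -6.38937880e-02,  4.05033189e-02,  1.04386938e-04]), 'tool_pos': array([ 6.49632503e-01, -1.35688786e-05,  1.97967799e-01]), 'tool_rot': array([-1.79932524e+02,  4.81090829e-03,  9.00034295e+01]), 'force': array([-0.17031775,  0.25684812, -0.65658379]), 'wrist_torque': array([-0.01784725, -0.03519677, -0.00231883]), 'grasp_force': 0.0, 'grip_width': 0.08714432994841322}
```

View pics/scene0.png

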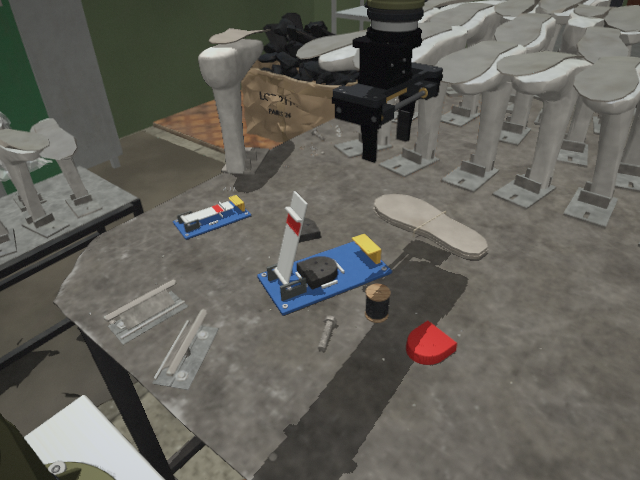

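View pics/side0.png

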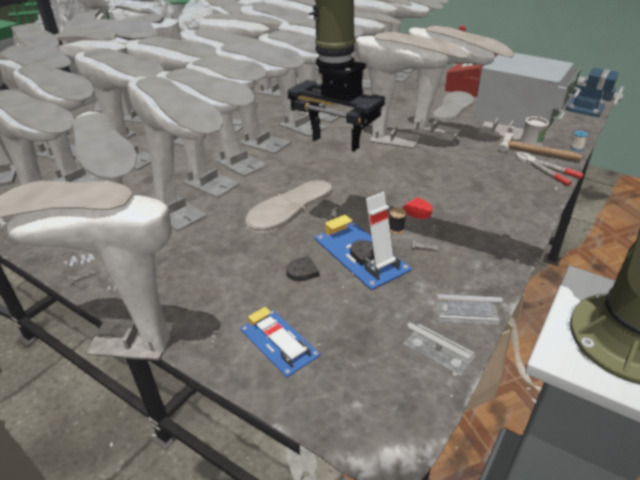

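The scene view shows two blue jigs. The larger one is at (325,275), with an upright strap whose red pad is at (293,226) and a yellow lip at (367,247). The small closed look-alike is at (212,217). The red heel at (431,343) is a look-alike; the spare heel is at (305,230), the bobbin at (377,302) and the bolt at (327,333). I choose the jig at (325,275).

```bash
python3 - <<'E'
from h import *
for n,box in(('scene',(180,320,250,400)),('side',(185,290,310,415))):
    z=np.load(n+'0.npz');P=z['P'];f=z['f']
    r0,r1,c0,c1=box;P=P[r0:r1,c0:c1];f=f[r0:r1,c0:c1]
    hsv=cv2.cvtColor(np.ascontiguousarray(f),cv2.COLOR_RGB2HSV);H,S,V=[hsv[...,i].astype(int) for i in range(3)]
    ok=P[...,2]>-.05
    blue=(H>100)&(H<125)&(S>120)&ok; yel=(H>15)&(H<35)&(S>130)&(V>100)&ok; red=((H<8)|(H>172))&(S>130)&ok
    def comp(m):
        k,l,st,_=cv2.connectedComponentsWithStats(m.astype(np.uint8)); return l==1+np.argmax(st[1:,4])
    B=P[blue];B=B[(B[:,2]<.02)];print(n,'blue z',np.median(B[:,2]))
    rect=cv2.minAreaRect(B[:,:2].astype(np.float32));print(rect)
    Y=P[comp(yel)];print('yel',len(Y),Y.mean(0),np.percentile(Y[:,2],[5,50,95]))
    T=Y[Y[:,2]>np.percentile(Y[:,2],90)-.004];print('top',T.mean(0),cv2.minAreaRect(T[:,:2].astype(np.float32)))
    R=P[comp(red)];print('red',len(R),np.median(R,0),np.percentile(R,[3,97],axis=0))
    W=(V>150)&(S<50)&ok&(P[...,2]>.03);W=P[comp(W)];print('white',len(W),np.percentile(W,[2,50,98],axis=0))
    q=W-np.median(W,0);U=np.linalg.svd(q,full_matrices=0)[2];print(U)
    im=cv2.resize(np.ascontiguousarray(f[:,:,::-1]),None,fx=4,fy=4,interpolation=2);cv2.imwrite(f'pics/{n}crop.png',im)
E
```

```text
scene blue z 0.007315032947340372
((0.587346613407135, 0.14120352268218994), (0.3092460632324219, 0.21328750252723694), 67.60577392578125)
yel 407 [0.62729575 0.01026316 0.03583659] [0.01153687 0.03936293 0.04119881]
top [0.62662804 0.01476876 0.0414242 ] ((0.3688952922821045, -0.1665370911359787), (0.6957751512527466, 0.04993903636932373), 35.202335357666016)
red 136 [0.50077322 0.07062806 0.12844666] [[0.49349333 0.05397344 0.12050932]
 [0.51035573 0.09082871 0.13755488]]
white 693 [[0.46831781 0.05651985 0.0321287 ]
 [0.48642023 0.07690118 0.07334232]
 [0.50337574 0.0986919  0.11630693]]
[[-0.401344   -0.53435673  0.74389911]
 [ 0.68003476  0.37023412  0.63283443]
 [ 0.61357617 -0.75986156 -0.21478991]]
side blue z 0.008308063569583246
((0.5495046973228455, 0.05516428127884865), (0.11126355081796646, 0.20950889587402344), 66.48768615722656)
yel 120 [0.63727423 0.02659962 0.02508007] [0.0122484  0.02155484 0.0409704 ]
top [0.63021069 0.03634702 0.03981846] ((0.6275959610939026, 0.034102246165275574), (0.04376794770359993, 0.01964282989501953), 40.663169860839844)
red 137 [ 0.53342691 -0.1511065   0.01502709] [[ 5.16168995e-01 -1.88192043e-01 -3.13405614e-05]
 [ 5.48304316e-01 -1.42498158e-01  1.87800187e-02]]
white 774 [[0.46925988 0.05731849 0.03204738]
 [0.4886752  0.07949579 0.07452936]
 [0.50538803 0.10066597 0.11827368]]
[[-0.27855602  0.67735063  0.68088374]
 [-0.42249841  0.55023825 -0.72023118]
 [ 0.86249733  0.48829703 -0.13290739]]
```

View pics/scenecrop.png

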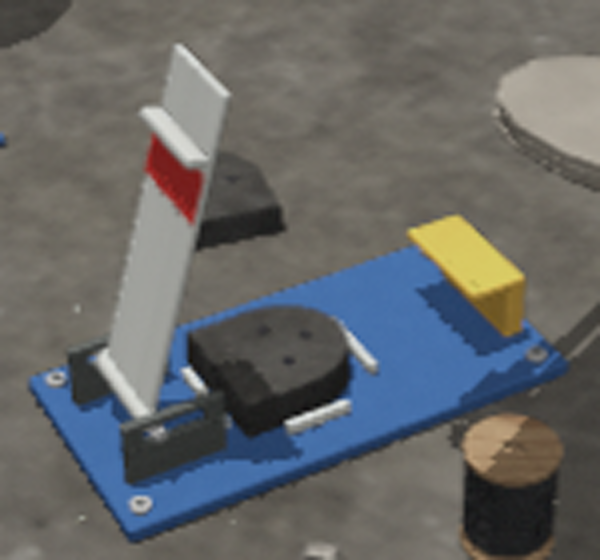

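The crop shows the larger jig open. The strap leans slightly toward the yellow lip, and the spare heel lies behind it. Next I refine the yaw and the strap angle.

```bash
python3 - <<'E'
from h import *
for n,box in(('scene',(180,320,250,400)),('side',(185,290,310,415))):
    z=np.load(n+'0.npz');P=z['P'];f=z['f']
    r0,r1,c0,c1=box;P=P[r0:r1,c0:c1];f=f[r0:r1,c0:c1]
    hsv=cv2.cvtColor(np.ascontiguousarray(f),cv2.COLOR_RGB2HSV);H,S,V=[hsv[...,i].astype(int) for i in range(3)]
    e=lambda m:cv2.erode(m.astype(np.uint8),np.ones((3,3)))>0
    near=np.hypot(P[...,0]-.55,P[...,1]-.055)<.14
    B=P[(H>100)&(H<125)&(S>120)&near&(abs(P[...,2]-.008)<.004)]
    (c,s,a)=cv2.minAreaRect(B[:,:2].astype(np.float32));print(n,c,s,a)
    a=np.radians(a if s[0]>s[1] else a-90);u=np.array([np.cos(a),np.sin(a)])
    if u[0]<0:u=-u
    print('yaw',np.degrees(np.arctan2(u[1],u[0])))
    J=lambda Q:np.c_[(Q[:,:2]-c)@u,(Q[:,:2]-c)@[-u[1],u[0]],Q[:,2]]
    Y=J(P[(H>15)&(H<35)&(S>130)&near&(abs(P[...,2]-.041)<.003)]);print('lip top',np.percentile(Y,[3,50,97],axis=0).round(4))
    R=J(P[e(((H<8)|(H>172))&(S>130)&near&(P[...,2]>.05))]);print('red',len(R),np.median(R,0))
    W=J(P[e((V>140)&(S<50)&near&(P[...,2]>.04))]);print('white',np.percentile(W,[2,50,98],axis=0).round(4))
    print('fit x(z)',np.polyfit(W[:,2],W[:,0],1), 'ang',np.median(np.arctan2(W[:,2]-.03,W[:,0]+.085)))
E
```

```text
scene (0.5498806834220886, 0.050278402864933014) (0.11256284266710281, 0.21328750252723694) 67.60577392578125
yaw -22.39422607421875
lip top [[ 0.0732 -0.0269  0.0384]
 [ 0.0858 -0.0014  0.0398]
 [ 0.0991  0.0255  0.0416]]
red 63 [-0.05276397  0.00248584  0.12804788]
white [[-0.0767 -0.0169  0.0462]
 [-0.0613  0.0002  0.0976]
 [-0.0394  0.0182  0.1715]]
fit x(z) [ 0.28426855 -0.08953073] ang 1.2356613325515702
side (0.5495046973228455, 0.05516428127884865) (0.11126355081796646, 0.20950889587402344) 66.48768615722656
yaw -23.51231384277344
lip top [[ 0.0751 -0.0111  0.0383]
 [ 0.0779  0.0219  0.0397]
 [ 0.0944  0.0279  0.0424]]
red 74 [-0.04924581 -0.00369548  0.12978289]
white [[-0.0739 -0.021   0.0453]
 [-0.0589 -0.0012  0.0965]
 [-0.0367  0.0174  0.1713]]
fit x(z) [ 0.27606322 -0.08586858] ang 1.1977430107204259
```

Request:
servo_tool --series '[[[0.1,-0.2,-0.1,0,0,-0.1,0],[0.2,-0.4,-0.1,0,0,-0.2,0],[0.294,-0.613,-0.1,0,0,-0.3,0],[0.294,-0.613,-0.1,0,0,-0.372,0],[0.294,-0.613,-0.1,0,0,-0.372,0],[0.294,-0.613,-0.1,0,0,-0.372,0],[0.294,-0.613,-0.1,0,0,-0.372,0],[0.294,-0.613,-0.1,0,0,-0.372,0],[0.294,-0.613,-0.1,0,0,-0.372,0],[0.294,-0.613,-0.1,0,0,-0.372,0],[0.294,-0.613,-0.1,0,0,-0.372,0],[0.294,-0.613,-0.1,0,0,-0.372,0]]]' --grip_force 10

```text
time_s: 1.2
tool_pos: [0.466, 0.0882, 0.2286]
tool_rot: [-180.0, 0.0, 156.9]
force: [-0.3, 0.7, -0.2]
grip_width: 0.0149
grasp_force: 0.0
```

```bash
python3 - <<'E'
from h import *
c=cam('wrist');s=c['s'];M=np.array(c['mount']);Rt=Rot.from_euler('xyz',s['tool_rot'],degrees=True).as_matrix()
c['rotation']=Rot.from_matrix(Rt@M[:3,:3]).as_euler('xyz',degrees=True);c['origin']=Rt@M[:3,3]+s['tool_pos']
P=pts(c);f=c['frame'];cv2.imwrite('pics/w1.png',f[:,:,::-1])
u=np.array([.9205,-.3907]);v=np.array([.3907,.9205]);C=np.array([.5535,.0512])
J=lambda Q:np.c_[(Q[:,:2]-C)@u,(Q[:,:2]-C)@v,Q[:,2]]
hsv=cv2.cvtColor(f,cv2.COLOR_RGB2HSV);H,S,V=[hsv[...,i].astype(int) for i in range(3)];z=P[...,2]
near=np.hypot(P[...,0]-.55,P[...,1]-.05)<.16
for n,m in(('lip',(H>15)&(H<35)&(S>130)&near&(abs(z-.041)<.004)),('red',((H<8)|(H>172))&(S>130)&near&(z>.05)),('white',(V>140)&(S<50)&near&(z>.06)),('blue',(H>100)&(H<125)&(S>120)&near&(abs(z-.008)<.004))):
    if m.sum()>20:
        Q=J(P[m]);print(n,m.sum(),np.percentile(Q,[2,50,98],axis=0).round(4).tolist(),cv2.minAreaRect(Q[:,:2].astype(np.float32)))
E
```

```text
lip 683 [[0.0708, -0.0226, 0.0388], [0.0801, 0.0, 0.0407], [0.0899, 0.0226, 0.0423]] ((0.08042031526565552, -9.830482304096222e-05), (0.020317085087299347, 0.04775821417570114), 0.3530741333961487)
red 436 [[-0.1204, -0.0443, 0.1212], [-0.057, -0.0005, 0.1285], [-0.0545, 0.0177, 0.3388]] ((-0.0906451940536499, -0.008549977093935013), (0.0838208720088005, 0.048055000603199005), 22.250398635864258)
white 5655 [[-0.1262, -0.0197, 0.0645], [-0.1219, 0.0092, 0.3388], [-0.0486, 0.0624, 0.3408]] ((-0.10429642349481583, 0.0005912333726882935), (0.08577606827020645, 0.10650525987148285), 55.5422248840332)
blue 5062 [[-0.1074, -0.0536, 0.0062], [-0.0657, -0.0007, 0.0078], [0.0846, 0.0527, 0.0095]] ((-0.010143496096134186, -0.0003002062439918518), (0.19705356657505035, 0.10892640799283981), 0.32476791739463806)
```

View pics/w1.png

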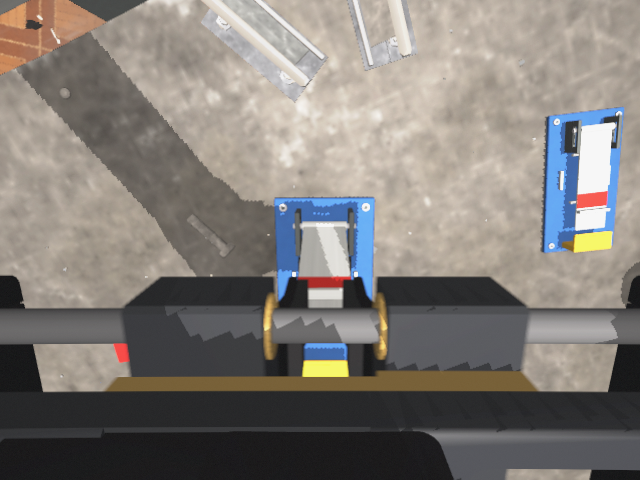

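Request:
servo_tool --series '[[[0,0,0.12,0,0,0,0],[0,0,0.24,0,0,0,0],[0,0,0.36,0,0,0,0],[0,0,0.39,0,0,0,0],[-0.03,0,0.39,0,0,0,0],[-0.05,0,0.39,0,0,0,0],[-0.05,0,0.39,0,0,0,0],[-0.05,0,0.39,0,0,0,0]]]'

```text
time_s: 1.92
tool_pos: [0.4822, 0.0823, 0.114]
tool_rot: [179.9, 0.2, 156.9]
force: [0.1, 0.5, 1.1]
grip_width: 0.0007
grasp_force: 0.0
```

Request:
servo_tool --series '[[[-0.021,0,0.007,0,0,0,0],[-0.04,0,0.011,0,0,0,0],[-0.062,0,0.017,0,0,0,0],[-0.085,0,0.023,0,0,0,0],[-0.103,0,0.032,0,0,0,0],[-0.122,0,0.04,0,0,0,0],[-0.14,0,0.048,0,0,0,0],[-0.159,0,0.056,0,0,0,0],[-0.159,0,0.056,0,0,0,0]]]'

```text
time_s: 2.67
tool_pos: [0.5239, 0.0632, 0.0937]
tool_rot: [-180.0, -0.1, 156.9]
force: [-0.2, 0.8, -0.2]
grip_width: 0.0003
grasp_force: 0.4
```

```bash
python3 - <<'E'
from h import *
c=cam('scene');cv2.imwrite('pics/s2.png',cv2.resize(c['frame'][160:330,230:420,::-1],None,fx=3,fy=3,interpolation=2))
E
```

```text
(no output)
```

View pics/s2.png

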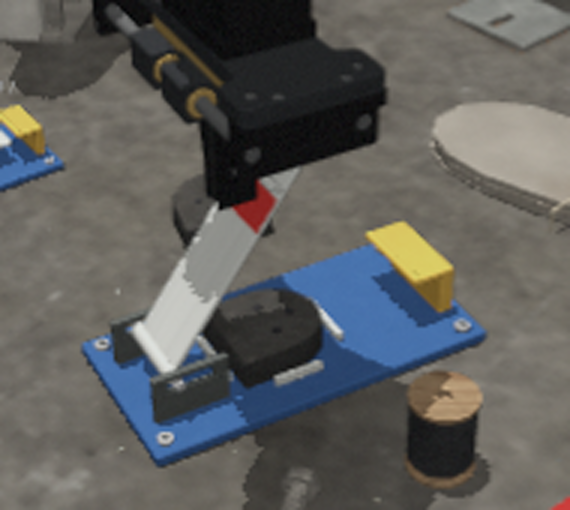

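The crop shows the fingertips just behind the red pad and the strap folded to about 45°. Lip and bystanders are clear.

Request:
servo_tool --series '[[[-0.025,0,0.012,0,0,0,0],[-0.05,0,0.025,0,0,0,0],[-0.077,0,0.04,0,0,0,0],[-0.095,0,0.065,0,0,0,0],[-0.113,0,0.09,0,0,0,0],[-0.131,0,0.115,0,0,0,0],[-0.142,0,0.145,0,0,0,0],[-0.153,0,0.174,0,0,0,0],[-0.156,0,0.19,0,0,0,0],[-0.158,0,0.2,0,0,0,0],[-0.158,0,0.206,0,0,0,0],[-0.158,0,0.206,0,0,0,0]]]'

```text
time_s: 3.72
tool_pos: [0.5681, 0.0449, 0.0333]
tool_rot: [180.0, 0.1, 157.0]
force: [1.1, -0.4, 2.7]
grip_width: 0.0003
grasp_force: 0.9
```

Request:
servo_tool --series '[[[0,0,0.003,0,0,0,0],[0,0,0.006,0,0,0,0],[0,0,0.009,0,0,0,0],[0,0,0.009,0,0,0,0],[0,0,0.009,0,0,0,0]]]'

```text
time_s: 4.13
tool_pos: [0.5677, 0.0451, 0.0306]
tool_rot: [180.0, 0.0, 157.0]
force: [1.8, -0.8, 3.6]
grip_width: 0.0006
grasp_force: 1.5
```

Request:
servo_tool --series '[[[0,0,0.004,0,0,0,0],[0,0,0.008,0,0,0,0],[0,0,0.008,0,0,0,0]]]'

```text
time_s: 4.38
tool_pos: [0.5674, 0.0452, 0.0278]
tool_rot: [180.0, -0.0, 157.0]
force: [2.5, -1.7, 2.3]
grip_width: 0.0006
grasp_force: 1.5
```

```bash
python3 - <<'E'
from h import *
u=np.array([.9205,-.3907]);v=np.array([.3907,.9205]);C=np.array([.5535,.0512])
out=[]
for n,(r0,r1,c0,c1) in(('scene',(210,320,250,400)),('side',(185,290,310,415))):
    c=cam(n);P=pts(c)[r0:r1,c0:c1];f=np.ascontiguousarray(c['frame'][r0:r1,c0:c1])
    hsv=cv2.cvtColor(f,cv2.COLOR_RGB2HSV);H,S,V=[hsv[...,i].astype(int) for i in range(3)]
    x=(P[...,:2]-C)@u;y=(P[...,:2]-C)@v;z=P[...,2]
    m=(V>110)&(S<50)&(abs(y)<.018)&(z>.02)&(z<.06)&(x<.1)
    for a in np.arange(-.07,.09,.01):
        k=m&(x>a)&(x<a+.01)
        if k.sum()>4: print(n,round(a+.005,3),k.sum(),np.median(z[k]).round(4))
    out.append(cv2.resize(f[:,:,::-1],(400,400),interpolation=2))
cv2.imwrite('pics/s3.png',np.hstack(out));print(get_obs()['tool_pos'],get_obs()['force'])
E
```

```text
scene -0.065 88 0.0341
scene -0.055 91 0.036
scene -0.045 85 0.0379
scene -0.035 88 0.0398
scene -0.025 84 0.0418
scene -0.015 87 0.0438
scene -0.005 86 0.0457
scene 0.005 68 0.0477
scene 0.015 10 0.0491
scene 0.035 5 0.0541
scene 0.045 8 0.0555
scene 0.055 8 0.0571
side -0.065 63 0.0351
side -0.055 59 0.0366
side -0.045 62 0.0384
side -0.035 64 0.0405
side -0.025 58 0.0426
side -0.015 67 0.0446
side -0.005 55 0.0467
side 0.005 55 0.0482
side 0.015 12 0.0486
side 0.035 10 0.0561
side 0.055 30 0.0581
side 0.065 17 0.059
[0.56738719 0.04517091 0.02786388] [ 2.85223034 -0.39971367  2.88979682]
```

View pics/s3.png

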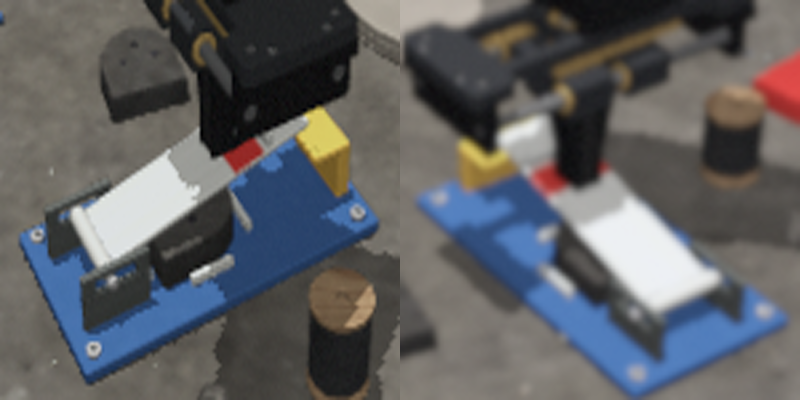

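The scene half shows the strap still about 11° up, nose above the lip, although the TCP reads z = 28 mm. The numbers do not agree, so I measure the fingertip itself.

```bash
python3 - <<'E'
from h import *
u=np.array([.9205,-.3907]);v=np.array([.3907,.9205]);C=np.array([.5535,.0512])
out=[]
for n,(r0,r1,c0,c1) in(('scene',(210,320,250,400)),('side',(185,290,310,415))):
    c=cam(n);P=pts(c)[r0:r1,c0:c1];f=np.ascontiguousarray(c['frame'][r0:r1,c0:c1])
    hsv=cv2.cvtColor(f,cv2.COLOR_RGB2HSV);V=hsv[...,2];S=hsv[...,1]
    x=(P[...,:2]-C)@u;y=(P[...,:2]-C)@v;z=P[...,2]
    m=(V<70)&(abs(y)<.03)&(z>.02)&(z<.11)&(x>-.02)&(x<.05)
    for a in np.arange(.02,.11,.01):
        k=m&(z>a)&(z<a+.01)
        if k.sum()>2: print(n,'z',round(a+.005,3),k.sum(),'x',np.percentile(x[k],[5,95]).round(4),'y',np.percentile(y[k],[5,95]).round(4))
    i=(out:=out)+[cv2.resize(f[20:75,55:125,::-1] if n=='scene' else f[10:65,10:80,::-1],(400,314),interpolation=2)];out=i
cv2.imwrite('pics/s4.png',np.hstack(out));s=get_obs();print(s['tool_pos'],s['force'],s['qpos'],s['grip_width'])
E
```

```text
scene z 0.025 181 x [-0.0179  0.013 ] y [-0.0292 -0.0064]
scene z 0.055 49 x [0.0049 0.0211] y [-0.01    0.0074]
scene z 0.065 58 x [0.0048 0.017 ] y [-0.0106  0.0073]
scene z 0.075 51 x [0.0047 0.0173] y [-0.0114  0.0058]
scene z 0.085 56 x [0.0047 0.0138] y [-0.013   0.0105]
scene z 0.095 34 x [0.0046 0.0089] y [-0.0142  0.0062]
side z 0.025 36 x [-0.0163  0.006 ] y [0.0158 0.0292]
side z 0.055 20 x [0.0049 0.021 ] y [-0.004   0.0101]
side z 0.065 40 x [0.0046 0.0238] y [-0.0041  0.0108]
side z 0.075 46 x [0.0052 0.0211] y [-0.0066  0.0113]
side z 0.085 49 x [0.0048 0.0197] y [-0.0082  0.0135]
side z 0.095 46 x [0.005  0.0204] y [-0.0087  0.015 ]
side z 0.105 28 x [0.0042 0.0155] y [-0.01    0.0165]
[0.56737077 0.04512713 0.02789463] [ 1.38214397 -0.37971298  2.98498851] [ -0.40070077  17.2407467   -7.85528575 105.39931669   2.75126565
  57.54768631  57.58102055] 0.00018623516966080915
```

View pics/s4.png

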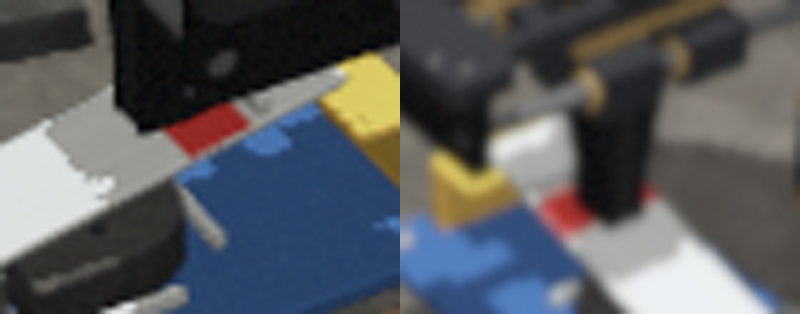

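```bash
python3 - <<'E'
from h import *
z=np.load('scene0.npz');P=z['P'];f=z['f'];V=f.max(-1)
m=(V<70)&(np.hypot(P[...,0]-.65,P[...,1])<.09)&(P[...,2]>.12)&(P[...,2]<.4)
Q=P[m];print(len(Q),np.percentile(Q[:,2],[.2,1,5]))
for a in np.arange(.18,.3,.01):
    k=Q[(Q[:,2]>a)&(Q[:,2]<a+.01)]
    if len(k):print(round(a,2),len(k),np.ptp(k[:,0]).round(3),np.ptp(k[:,1]).round(3))
c=cam('scene');P=pts(c);V=c['frame'].max(-1)
m=(V<70)&(np.hypot(P[...,0]-.567,P[...,1]-.045)<.09)&(P[...,2]>.045)&(P[...,2]<.25);Q=P[m]
print('now')
for a in np.arange(.04,.16,.01):
    k=Q[(Q[:,2]>a)&(Q[:,2]<a+.01)]
    if len(k):print(round(a,2),len(k),np.ptp(k[:,0]).round(3),np.ptp(k[:,1]).round(3))
E
```

```text
6236 [0.22220699 0.22537232 0.24062891]
0.22 140 0.106 0.024
0.23 162 0.105 0.023
0.24 169 0.107 0.023
0.25 166 0.112 0.023
0.26 191 0.117 0.023
0.27 146 0.122 0.021
0.28 55 0.021 0.028
0.29 320 0.17 0.07
now
0.05 53 0.017 0.023
0.06 52 0.013 0.021
0.07 54 0.013 0.021
0.08 50 0.01 0.026
0.09 37 0.011 0.024
0.1 1 0.0 0.0
0.12 224 0.094 0.179
0.13 406 0.101 0.179
0.14 290 0.1 0.175
0.15 204 0.093 0.15
```

Even at the start the fingertips were 22 mm higher than the reported TCP (tips at 0.2215, reading 0.198). I allow for that offset: a flat strap corresponds to a reading of about 10 mm.

Request:
servo_tool --series '[[[0,0,0.01,0,0,0,0],[0,0,0.02,0,0,0,0],[0,0,0.03,0,0,0,0],[0,0,0.04,0,0,0,0],[0,0,0.05,0,0,0,0],[0,0,0.057,0,0,0,0],[0,0,0.06,0,0,0,0],[0,0,0.06,0,0,0,0]]]'

```text
time_s: 5.3
tool_pos: [0.5682, 0.0449, 0.0165]
tool_rot: [-180.0, 0.1, 156.9]
force: [-15.0, -2.8, 43.3]
grip_width: 0.0006
grasp_force: 22.5
```

Request:
servo_tool --series '[[[0,0,-0.01,0,0,0,0],[0,0,-0.017,0,0,0,0],[0,0,-0.017,0,0,0,0]]]'

```text
time_s: 5.55
tool_pos: [0.5681, 0.0449, 0.0171]
tool_rot: [180.0, 0.1, 157.0]
force: [-2.2, -2.1, 16.2]
grip_width: 0.0003
grasp_force: 8.1
```

```bash
cat > prof.py <<'E'
from h import *
u=np.array([.9205,-.3907]);v=np.array([.3907,.9205]);C=np.array([.5535,.0512])
out=[]
for n,(r0,r1,c0,c1) in(('scene',(210,320,250,400)),('side',(185,290,310,415))):
    c=cam(n);P=pts(c)[r0:r1,c0:c1];f=np.ascontiguousarray(c['frame'][r0:r1,c0:c1])
    hsv=cv2.cvtColor(f,cv2.COLOR_RGB2HSV);H,S,V=[hsv[...,i].astype(int) for i in range(3)]
    x=(P[...,:2]-C)@u;y=(P[...,:2]-C)@v;z=P[...,2]
    m=(V>110)&(S<50)&(abs(y)<.018)&(z>.02)&(z<.06)&(x<.1)
    print(n,[(round(a+.005,3),int(k.sum()),float(np.median(z[k]).round(4))) for a in np.arange(-.07,.09,.01) for k in [m&(x>a)&(x<a+.01)] if k.sum()>3])
    m=((H<8)|(H>172))&(S>130)&(abs(y)<.025)&(z>.015)&(z<.07)&(x>-.03)
    if m.sum():print(' red x,y',np.percentile(x[m],[3,97]).round(4),np.percentile(y[m],[3,97]).round(4),np.median(z[m]).round(4))
    out.append(cv2.resize(f[:,:,::-1],(400,400),interpolation=2))
s=get_obs();print(s['tool_pos'],s['force'],'J',(s['tool_pos'][:2]-C)@u,(s['tool_pos'][:2]-C)@v)
import sys;cv2.imwrite(f'pics/{sys.argv[1]}.png',np.hstack(out))
E
python3 prof.py s5
```

```text
scene [(np.float64(-0.065), 85, 0.0327), (np.float64(-0.055), 79, 0.0336), (np.float64(-0.045), 84, 0.0346), (np.float64(-0.035), 84, 0.0356), (np.float64(-0.025), 80, 0.0366), (np.float64(-0.015), 82, 0.0374), (np.float64(-0.005), 76, 0.0381), (np.float64(0.005), 57, 0.0392), (np.float64(0.015), 9, 0.0399), (np.float64(0.045), 4, 0.0433), (np.float64(0.055), 10, 0.0433), (np.float64(0.065), 8, 0.0448)]
 red x,y [0.0166 0.0342] [-0.0227 -0.0086] 0.0414
side [(np.float64(-0.065), 57, 0.0335), (np.float64(-0.055), 57, 0.0342), (np.float64(-0.045), 53, 0.0352), (np.float64(-0.035), 53, 0.0365), (np.float64(-0.025), 57, 0.0373), (np.float64(-0.015), 56, 0.0381), (np.float64(-0.005), 51, 0.039), (np.float64(0.005), 53, 0.0402), (np.float64(0.015), 12, 0.0405), (np.float64(0.035), 11, 0.0498), (np.float64(0.045), 21, 0.0489), (np.float64(0.055), 27, 0.0456), (np.float64(0.065), 36, 0.0457), (np.float64(0.075), 17, 0.0443)]
 red x,y [0.0175 0.033 ] [0.0082 0.0209] 0.0431
[0.56808415 0.04494862 0.01713582] [-2.58900202 -2.03572273 17.09393584] J 0.015867128128256077 -5.636499879527529e-05
```

View pics/s5.png

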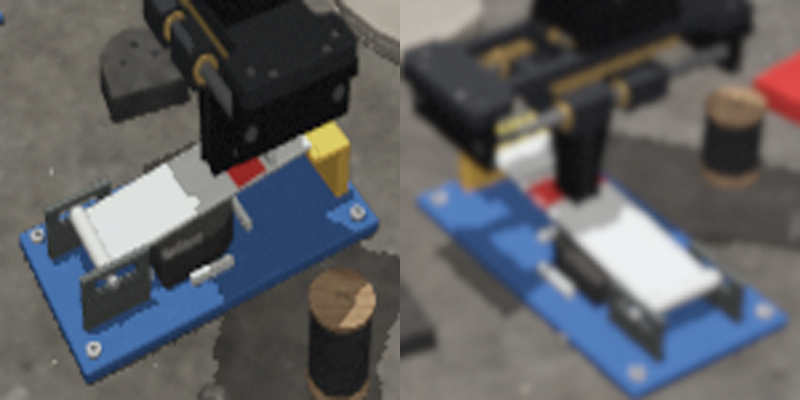

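The strap slid forward a few millimetres during folding, because the higher-than-thought tips caught the rib. The nose now rests on top of the lip. I will let it up, then draw the strap back by the far side of its rib, and refold.

Request:
servo_tool --series '[[[0.03,0,-0.03,0,0,0,0],[0.06,0,-0.09,0,0,0,0],[0.09,0,-0.16,0,0,0,0],[0.12,0,-0.23,0,0,0,0],[0.13,0,-0.32,0,0,0,0],[0.13,0,-0.42,0,0,0,0],[0.13,0,-0.5,0,0,0,0],[0.13,0,-0.5,0,0,0,0],[0.13,0,-0.5,0,0,0,0]]]'

```text
time_s: 6.4
tool_pos: [0.5311, 0.0607, 0.1652]
tool_rot: [180.0, -0.0, 157.0]
force: [0.2, -0.9, 0.3]
grip_width: 0.0006
grasp_force: 0.0
```

```bash
cat > prof2.py <<'E'
from h import *
u=np.array([.9205,-.3907]);v=np.array([.3907,.9205]);C=np.array([.5535,.0512])
for n in('scene','side'):
    c=cam(n);P=pts(c);f=np.ascontiguousarray(c['frame'])
    hsv=cv2.cvtColor(f,cv2.COLOR_RGB2HSV);H,S,V=[hsv[...,i].astype(int) for i in range(3)]
    x=(P[...,:2]-C)@u;y=(P[...,:2]-C)@v;z=P[...,2]
    er=lambda m:cv2.erode(m.astype(np.uint8),np.ones((2,2)))>0
    W=er((V>110)&(S<50)&(abs(y)<.018)&(z>.035)&(z<.2)&(x<.1)&(x>-.09))
    R=er(((H<8)|(H>172))&(S>130)&(abs(y)<.025)&(z>.025)&(z<.2)&(x>-.09)&(x<.06))
    p=np.polyfit(x[W],z[W],1);q=np.polyfit(z[W],x[W],1)
    print(n,W.sum(),'ang',np.arctan(p[0]),np.arctan(1/q[0]),'x at z=.03',np.polyval(q,.03),'white x,z',np.percentile(x[W],[1,99]).round(4),np.percentile(z[W],[1,99]).round(4))
    if R.sum():print(' red',R.sum(),np.percentile(x[R],[3,50,97]).round(4),np.percentile(z[R],[3,50,97]).round(4))
s=get_obs();print(s['tool_pos'],s['force'],'J',(s['tool_pos'][:2]-C)@u,(s['tool_pos'][:2]-C)@v)
E
python3 prof2.py
```

```text
scene 858 ang 0.9618308560357317 0.965613738796932 x at z=.03 -0.07923238532482667 white x,z [-0.0746  0.0065] [0.0371 0.1518]
 red 176 [-0.0242 -0.0192 -0.014 ] [0.1085 0.1161 0.1231]
side 733 ang 0.9582454465838048 0.9646345261412518 x at z=.03 -0.07912632389610791 white x,z [-0.0756  0.007 ] [0.0371 0.1506]
 red 112 [-0.0238 -0.0195 -0.0151] [0.1096 0.1154 0.121 ]
[0.52985109 0.06032385 0.16298244] [-0.811011    0.2061298  -0.66400819] J -0.02533350890111981 -0.000841123039846306
```

Request:
servo_tool --series '[[[-0.063,0,0,0,0,0,0],[-0.063,0,0.09,0,0,0,0],[-0.063,0,0.127,0,0,0,0],[-0.088,0,0.147,0,0,0,0],[-0.112,0,0.168,0,0,0,0],[-0.136,0,0.189,0,0,0,0],[-0.158,0,0.211,0,0,0,0],[-0.178,0,0.237,0,0,0,0],[-0.195,0,0.263,0,0,0,0],[-0.212,0,0.29,0,0,0,0],[-0.227,0,0.316,0,0,0,0],[-0.227,0,0.316,0,0,0,0]]]'

```text
time_s: 7.5
tool_pos: [0.5945, 0.0331, 0.0685]
tool_rot: [-180.0, -0.0, 156.9]
force: [0.5, 1.2, 1.0]
grip_width: 0.0007
grasp_force: 0.4
```

```bash
python3 prof2.py
```

```text
scene 766 ang 0.441539847936613 0.4494326247450339 x at z=.03 -0.07841682999967761 white x,z [-0.0679  0.0521] [0.0359 0.0905]
 red 165 [0.0085 0.0159 0.0234] [0.0705 0.0741 0.0778]
side 559 ang 0.45227582491135054 0.46266768794955393 x at z=.03 -0.07909703909248479 white x,z [-0.0703  0.0498] [0.036  0.0915]
 red 88 [0.0087 0.015  0.0208] [0.0717 0.0752 0.0787]
[0.59431328 0.03361335 0.06994558] [-0.62349385  0.64546544  0.69741369] J 0.04443972960509333 -0.00024275850391656384
```

Request:
servo_tool --series '[[[-0.01,0,0.026,0,0,0,0],[-0.02,0,0.053,0,0,0,0],[-0.03,0,0.079,0,0,0,0],[-0.036,0,0.104,0,0,0,0],[-0.041,0,0.128,0,0,0,0],[-0.041,0,0.13,0,0,0,0],[-0.031,0,0.13,0,0,0,0],[-0.021,0,0.13,0,0,0,0],[-0.011,0,0.13,0,0,0,0],[-0.003,0,0.13,0,0,0,0],[0.003,0,0.13,0,0,0,0],[0.003,0,0.13,0,0,0,0]]]'

```text
time_s: 8.6
tool_pos: [0.5959, 0.0329, 0.033]
tool_rot: [179.9, 0.4, 156.9]
force: [6.4, -3.5, 2.0]
grip_width: 0.0004
grasp_force: 4.5
```

```bash
python3 prof2.py
```

```text
scene 527 ang 0.20156772394733088 0.22297992022118104 x at z=.03 -0.07877354833564057 white x,z [-0.059   0.0568] [0.0355 0.0617]
 red 159 [0.01   0.0182 0.0263] [0.048  0.0503 0.0524]
side 402 ang 0.20248482256783948 0.2244528723527517 x at z=.03 -0.08283874850569556 white x,z [-0.0655  0.0546] [0.0351 0.0616]
 red 65 [0.0115 0.0168 0.0225] [0.0483 0.051  0.0536]
[0.59594859 0.03286944 0.03295024] [ 5.72662848 -3.3556282   2.33677552] J 0.04623567773032854 -0.0002886139810138437
```

Request:
servo_tool --series '[[[0.005,0,0,0,0,0,0],[0.01,0,0,0,0,0,0],[0.01,0,0,0,0,0,0],[0.01,0,0,0,0,0,0]]]'

```text
time_s: 9.03
tool_pos: [0.5957, 0.033, 0.034]
tool_rot: [179.9, 0.6, 156.9]
force: [9.5, -4.2, 3.4]
grip_width: 0.0002
grasp_force: 6.3
```

```bash
python3 prof2.py
```

```text
scene 560 ang 0.2106765620398351 0.2281589326105328 x at z=.03 -0.08050142603163635 white x,z [-0.0603  0.0551] [0.0352 0.0623]
 red 158 [0.0097 0.0177 0.0258] [0.0488 0.0512 0.0533]
side 410 ang 0.20828352706801725 0.23139037835937956 x at z=.03 -0.08309702336704858 white x,z [-0.0659  0.0548] [0.0353 0.0637]
 red 69 [0.0114 0.0173 0.0226] [0.0487 0.0517 0.0538]
[0.59567654 0.03304746 0.03401693] [ 9.60182394 -4.19625053  2.5832558 ] J 0.045915702727442304 -0.00023103753938423125
```

Request:
servo_tool --series '[[[-0.02,0,0,0,0,0,0],[-0.02,0,-0.07,0,0,0,0],[-0.02,0,-0.15,0,0,0,0],[-0.02,0,-0.25,0,0,0,0],[-0.02,0,-0.35,0,0,0,0],[-0.02,0,-0.46,0,0,0,0],[-0.02,0,-0.46,0,0,0,0],[0.1,0,-0.46,0,0,0,0],[0.23,0,-0.46,0,0,0,0],[0.343,0,-0.46,0,0,0,0],[0.343,0,-0.46,0,0,0,0],[0.343,0,-0.46,0,0,0,0]]]'

```text
time_s: 10.13
tool_pos: [0.4932, 0.0769, 0.1686]
tool_rot: [-179.9, -0.1, 157.1]
force: [-0.5, -1.4, 0.6]
grip_width: 0.0005
grasp_force: 0.0
```

```bash
python3 prof2.py
```

```text
scene 860 ang 0.9603224885569722 0.9637482042795174 x at z=.03 -0.08552951053996698 white x,z [-0.0804  0.0004] [0.0376 0.1518]
 red 166 [-0.0305 -0.0254 -0.0203] [0.109  0.1157 0.1225]
side 732 ang 0.9591713458722115 0.9647495071016455 x at z=.03 -0.08529824568656005 white x,z [-0.0829 -0.0001] [0.0366 0.1514]
 red 106 [-0.0304 -0.0254 -0.0205] [0.1095 0.116  0.1212]
[0.49564127 0.07542961 0.16899522] [ 0.27147502 -1.01606508  0.70446808] J -0.06272547190673743 -0.0003020512655421098
```

The strap is back near zero slide. Now I refold from behind the rib, allowing for the tip offset.

Request:
servo_tool --series '[[[-0.009,0,0.12,0,0,0,0],[-0.009,0,0.24,0,0,0,0],[-0.009,0,0.283,0,0,0,0],[-0.035,0,0.288,0,0,0,0],[-0.064,0,0.292,0,0,0,0],[-0.088,0,0.306,0,0,0,0],[-0.112,0,0.32,0,0,0,0],[-0.136,0,0.333,0,0,0,0],[-0.157,0,0.354,0,0,0,0],[-0.177,0,0.374,0,0,0,0],[-0.197,0,0.395,0,0,0,0],[-0.197,0,0.395,0,0,0,0]]]'

```text
time_s: 11.23
tool_pos: [0.5512, 0.0518, 0.0496]
tool_rot: [-180.0, 0.0, 156.9]
force: [0.9, 1.4, 1.3]
grip_width: 0.0004
grasp_force: 0.5
```

```bash
python3 prof2.py
```

```text
scene 576 ang 0.4205311003056731 0.4249526154770717 x at z=.03 -0.08697372432794802 white x,z [-0.0747 -0.0024] [0.0358 0.0679]
 red 60 [0.0024 0.0102 0.0182] [0.0702 0.0736 0.0783]
side 531 ang 0.4365676144730164 0.4493166967986152 x at z=.03 -0.08609550142897707 white x,z [-0.0765  0.0413] [0.0357 0.0913]
 red 33 [0.0009 0.0073 0.0141] [0.0705 0.0756 0.0845]
[0.55094369 0.05210594 0.05066704] [-1.23233048  0.28224301  0.70637251] J -0.0027070386609282884 -0.0001648294391376554
```

Request:
servo_tool --series '[[[-0.012,0,0.023,0,0,0,0],[-0.024,0,0.046,0,0,0,0],[-0.035,0,0.068,0,0,0,0],[-0.044,0,0.092,0,0,0,0],[-0.05,0,0.108,0,0,0,0],[-0.053,0,0.12,0,0,0,0],[-0.055,0,0.13,0,0,0,0],[-0.057,0,0.138,0,0,0,0],[-0.057,0,0.142,0,0,0,0],[-0.057,0,0.142,0,0,0,0]]]'

```text
time_s: 12.17
tool_pos: [0.5662, 0.0455, 0.0082]
tool_rot: [180.0, 0.0, 157.0]
force: [-2.0, 0.6, 3.2]
grip_width: 0.0004
grasp_force: 1.3
```

```bash
python3 prof.py s6
```

```text
scene [(np.float64(-0.065), 85, 0.0316), (np.float64(-0.055), 81, 0.0317), (np.float64(-0.045), 73, 0.0317), (np.float64(-0.035), 78, 0.0315), (np.float64(-0.025), 77, 0.0315), (np.float64(-0.015), 75, 0.0315), (np.float64(-0.005), 76, 0.0316), (np.float64(0.005), 39, 0.0314), (np.float64(0.045), 9, 0.0312), (np.float64(0.055), 14, 0.0323), (np.float64(0.065), 6, 0.0316)]
 red x,y [0.0106 0.0296] [-0.0226 -0.0088] 0.0321
side [(np.float64(-0.065), 49, 0.0326), (np.float64(-0.055), 50, 0.0322), (np.float64(-0.045), 53, 0.0326), (np.float64(-0.035), 46, 0.0327), (np.float64(-0.025), 46, 0.033), (np.float64(-0.015), 50, 0.0326), (np.float64(-0.005), 43, 0.0332), (np.float64(0.005), 34, 0.0324), (np.float64(0.025), 5, 0.05), (np.float64(0.035), 26, 0.0381), (np.float64(0.045), 4, 0.0341), (np.float64(0.055), 31, 0.0336), (np.float64(0.065), 24, 0.0322)]
 red x,y [0.0092 0.0258] [-0.0074  0.0199] 0.0335
[0.56639953 0.0454688  0.00838245] [-0.59100719  0.34743371  1.35769866] J 0.014113199156644381 -0.00023572438551513927
```

The strap is flat (32 mm along its whole length). Now I press a little and push along.

Request:
servo_tool --series '[[[0,0,0.005,0,0,0,0],[0,0,0.01,0,0,0,0],[-0.012,0,0.01,0,0,0,0],[-0.024,0,0.01,0,0,0,0],[-0.036,0,0.01,0,0,0,0],[-0.048,0,0.01,0,0,0,0],[-0.06,0,0.01,0,0,0,0],[-0.072,0,0.01,0,0,0,0],[-0.082,0,0.01,0,0,0,0],[-0.09,0,0.01,0,0,0,0],[-0.09,0,0.01,0,0,0,0]]]'

```text
time_s: 13.18
tool_pos: [0.5894, 0.0364, 0.006]
tool_rot: [-180.0, -0.2, 157.0]
force: [-8.5, 2.6, 11.3]
grip_width: 0.0005
grasp_force: 5.8
```

```bash
python3 prof.py s7
```

```text
scene [(np.float64(-0.065), 74, 0.0336), (np.float64(-0.055), 80, 0.0315), (np.float64(-0.045), 80, 0.0315), (np.float64(-0.035), 75, 0.0314), (np.float64(-0.025), 73, 0.0316), (np.float64(-0.015), 78, 0.0314), (np.float64(-0.005), 76, 0.0315), (np.float64(0.005), 71, 0.0313), (np.float64(0.015), 75, 0.0313), (np.float64(0.025), 52, 0.0311), (np.float64(0.065), 10, 0.0311), (np.float64(0.075), 4, 0.0311)]
 red x,y [0.0281 0.0479] [-0.0216  0.0185] 0.0318
side [(np.float64(-0.065), 65, 0.0339), (np.float64(-0.055), 46, 0.0326), (np.float64(-0.045), 56, 0.0321), (np.float64(-0.035), 46, 0.0325), (np.float64(-0.025), 46, 0.0324), (np.float64(-0.015), 48, 0.0321), (np.float64(-0.005), 50, 0.0326), (np.float64(0.005), 42, 0.0321), (np.float64(0.015), 47, 0.0321), (np.float64(0.025), 35, 0.0322), (np.float64(0.055), 19, 0.0374), (np.float64(0.065), 6, 0.0321), (np.float64(0.075), 17, 0.0324)]
 red x,y [0.0308 0.0467] [-0.0182  0.0201] 0.0328
[0.58940842 0.03638268 0.00607284] [-7.924014    1.7813945  11.29365934] J 0.03884282885009405 0.00039008156208617407
```

Request:
servo_tool --series '[[[-0.006,0,0,0,0,0,0],[-0.012,0,0,0,0,0,0],[-0.012,0,0,0,0,0,0]]]'

```text
time_s: 13.53
tool_pos: [0.5909, 0.0358, 0.0059]
tool_rot: [-179.9, -0.4, 157.0]
force: [-12.2, 3.4, 14.5]
grip_width: 0.0005
grasp_force: 8.6
```

Request:
servo_tool --series '[[[0.0,0,-0.01,0,0,0,0],[0.01,0,-0.02,0,0,0,0],[0.02,0,-0.05,0,0,0,0],[0.03,0,-0.12,0,0,0,0],[0.04,0,-0.22,0,0,0,0],[0.04,0,-0.34,0,0,0,0],[0.04,0,-0.4,0,0,0,0],[0.04,0,-0.4,0,0,0,0],[0.04,0,-0.4,0,0,0,0]]]'

```text
time_s: 14.28
tool_pos: [0.5848, 0.0379, 0.1271]
tool_rot: [179.9, 0.3, 156.9]
force: [0.6, 0.6, -0.6]
grip_width: 0.0006
grasp_force: 0.0
```

```bash
python3 prof.py s8
```

```text
scene [(np.float64(-0.065), 79, 0.0336), (np.float64(-0.055), 83, 0.0318), (np.float64(-0.045), 78, 0.0321), (np.float64(-0.035), 79, 0.0325), (np.float64(-0.025), 77, 0.0329), (np.float64(-0.015), 79, 0.0328), (np.float64(-0.005), 74, 0.0332), (np.float64(0.005), 78, 0.0335), (np.float64(0.015), 70, 0.034), (np.float64(0.025), 52, 0.034), (np.float64(0.045), 5, 0.0357), (np.float64(0.055), 83, 0.0415), (np.float64(0.065), 50, 0.0353)]
 red x,y [0.0285 0.047 ] [-0.0215  0.0193] 0.0349
side [(np.float64(-0.065), 62, 0.0341), (np.float64(-0.055), 52, 0.033), (np.float64(-0.045), 44, 0.0331), (np.float64(-0.035), 50, 0.0336), (np.float64(-0.025), 50, 0.0333), (np.float64(-0.015), 46, 0.034), (np.float64(-0.005), 46, 0.0341), (np.float64(0.005), 47, 0.0346), (np.float64(0.015), 46, 0.0352), (np.float64(0.025), 32, 0.0348), (np.float64(0.055), 57, 0.041), (np.float64(0.065), 18, 0.0374), (np.float64(0.075), 6, 0.036)]
 red x,y [0.0313 0.0462] [-0.0179  0.0199] 0.0356
[0.58271682 0.03786449 0.12432815] [ 1.17395962  0.5197911  -0.05674347] J 0.03210426451455394 -0.0008603267002900823
```

View pics/s8.png

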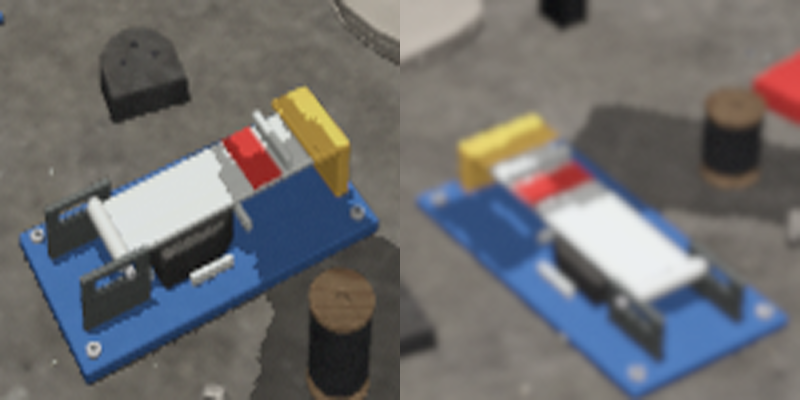

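The picture shows the nose tucked under the yellow lip and held there (slope about 0.025 rad, pin slid about 18 mm). The heel is in its nest, the bystanders are unmoved and the gripper is clear.

```bash
python3 -c "
from cell import env
print(env.sign_off())"
```

```text
the job is handed in; nothing more can be done
None
```

The job is handed in: the strap lies flat, slid about 18 mm, with its nose tucked under the yellow lip after release; the first fold slid it early onto the lip because the fingertips sit about 23 mm above the reported TCP, so I drew it back and refolded.

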